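# Seat a notched test bar in the notch-depth gauge and hold it for the reading

## Robot

A 6-joint arm with a two-finger parallel gripper is mounted at the origin on a cart in front of the work surface, level with it; the furniture and walls round the work are solid. World frame = base frame: x ahead of the robot, y to its left, z up, the work surface at z = 0. Lengths are in m, angles in degrees, forces in N, time in s.
With the tool pointing down it reaches from about 0.4 to 0.825 m from the base axis. Payload 7 kg.
Tool frame: the origin (TCP) lies midway between the tips of the shut fingers; the grasp point (between the pads) lies 19 mm behind it; z points along the fingers, y is the direction in which the jaws open and shut (so a half turn about z gives the same grasp; the last joint's range is limited). The gripper opens to 88 mm and grips with 3 to 60 N. Pads are 19 mm wide; open, the fingers measure 130 mm over their backs; the gripper's body (78 mm by 193 mm) begins 47 mm behind the grasp point.
Start: joints at [90.304, 20.546, 0.682, 0, -70.136, -16.507], TCP at [0.188, 0.648, 0.227] pointing down, gripper open.
Joint ranges: [-176.03, 176.03], [-82.01, 121.73], [-58.28, 71.71], [-173.87, 95.51], [-174.79, -0.11], [-173.66, 173.66]. Speed limits (degrees/s): [136.94, 136.94, 172.46, 180, 180, 180].

## Interface

Orientations are given as [roll, pitch, yaw] about the fixed x, y, z axes, in that order (R = Rz(yaw) Ry(pitch) Rx(roll)).
In Python, from plant import r gives the robot as it stands. The module is installed in compiled form; this text tells all that it offers.
- The arm moves only by the tool send_rows, never from a script. Its argument "motion" is a list of rows, each an object with "travel": the shift along the tool's x, y, z in m, a list of three; "spin": the turn about the tool's z in degrees. In form: [{"travel": [tx, ty, tz], "spin": spin}, ...]. A call has 1 to 5 rows; each row shifts and turns the pose as measured when the row begins, along the tool's axes as they then stand; what a row does not reach is not made up. A row lasts 1/12 s, in which the tool goes at most 41.7 mm and 7.16 degrees, less where a joint would pass 70% of its speed; a pose out of reach is approached as far as the arm can. A call is refused whole if a number of a shift passes 0.0417 or a number of a turn 7.16, either way. A call with a gripper value outside its range is refused whole. "gripper" is the gripper command: -1 is shut, 1 is fully open, values between are in proportion, set as the call begins (left out, the last holds). The fingers move at their own pace and stop on an object; "squeeze" is the grip in N (left out, the last holds). Time passes only in rows, so rows that do not move let the fingers close. It gives the time, the measured TCP pose, the force and the opening at its end, in the units of the state.
- r.get_state(): the state, without advancing time (a new reading comes with each control period).
- r.capture(name): name is "side" or "top"; returns (picture, depth): 384x512x3 uint8, blue, green, red; 384x512 float32, m along the optical axis (not along the pixel's ray), 0 where there is no reading.
- r.get_calibration(name): a dict with "fov_y" (degrees; the focal length in pixels is half the picture's height over the tangent of half this angle, whatever the lens; pixels are square), "cx", "cy" (the principal point, pixels), "k1" (the pictures are not rectified: a ray, as slopes to the right and down, at radius r is drawn at 1 + k1 r^2 times it, then the intrinsics apply), "origin" and "orientation" of the camera in the world. Camera axes: x right, y down, z forward; pixel columns grow to the right and rows downward; lengths in m; the calibration is good to about 2 mm. A picture is of the moment at which its call begins. get_calibration takes no time and is no camera call.
- r.close_job(): hands the job in, once; it reports no verdict.
Trained networks look in the newest picture that a camera, given by its name, has taken for a name from the list of things; names that differ only in an ending like _2 or _b are one class to them, and where a whole thing is asked for, a point or a joint stands for the part that bears it (a point fixed in the world has none). Each returns a list of dicts, best first, with "conf" (0 to 1); they miss things now and then, are a little off and sometimes report something else, mostly with a low value. They report only what shows in the picture. A call takes as long as a camera call. They do not tell look-alikes from the thing itself.
- r.boxes_of(camera, target): "at" ([x, y, z] in m, in the coordinates of the camera as it stood for that picture, good to about 4 mm: the middle of the surface that is visible of it).
- r.pinpoint(camera, target): "at" ([x, y, z] in m, in the coordinates of the camera as it stood for that picture, good to about 4 mm: a listed point, or the origin of a listed thing).
The state is a dict: "time_s": time; "joints": joint angles; "qd": joint speeds; "joint_torque": joint torques, N m; "tcp_pos": TCP position; "eef_rot": TCP orientation; "contact_force": force on the tool from outside, world axes, zero at the start; "moment": the same for the moment, N m; "gripper_width": finger opening in m.
Only numpy, scipy, OpenCV 4.12 (cv2) and the standard library are available. Lean on these libraries where they do the work, as an engineer would, in place of code of your own. Each camera call takes 0.05 s, during which the arm holds its last target. There are 200 camera calls.

## Task

Lift the lid of the specimen case by its thumb tab until it rests back on its stop, take out the bar that has the notch and lay it flat on the bed of the notch-depth gauge, notch towards the fence and one end up to the end stop. Then push it home with one diagonal push, back against the fence so that the spring probe enters the notch, and down on the bed, and finish while still holding it there with a steady push of roughly 10 N so that the dial can be read (the probe pushes the bar off if you let go). Do not knock the other things about.

Things in the scene. Friction and masses are not known exactly. Their poses are not given: they have to be found in the camera images.
- case: specimen case fixed to the bench, dark body, light grey lid, 88 (x) x 128 (y) x 38 mm high when shut. Origin: centre of its underside; +x points from the thumb tab to the hinge (roughly away from the robot). Inside, a flat dark foam pad 84 x 124 mm, its top 22 mm above the bench, with a rim 4 mm above it; two steel bars lie on it side by side, the notched bar and a blank.
- case_lid (a joint): angle of the case lid: 0 shut, 1.745 rad (100 degrees) wide open on its stop. Nothing latches it; its weight (about 70 g) makes it fall shut when let go below about 0.8 rad, above that the stiff hinge (0.02 N m) keeps it where it is left, so it has to be pushed back to the stop. Open, the edge with the tab stands about 130 mm above the bench.
- case_tab (a point): middle of the front edge of the thumb tab, on its underside; moves with the lid. The tab is a steel plate 34 mm wide (y), 2 mm thick with a rounded 3.6 mm front edge; it stands 16 mm out from the front (-x side) of the case, its underside 29 mm above the bench when shut, nothing beneath it: a fingertip slipped under it can raise the lid.
- case_hinge (a point): a point on the lid's hinge axis (parallel to the case's y), 46 mm behind the case's origin, 27 mm above the bench; with the lid shut the front edge of the tab lies 106 mm in front of it
- bar: the notched steel test bar, 12 (x) x 60 (y) x 12 mm (z), 68 g. Origin: centre of its underside; long axis y. The notch is a slot 7 mm wide and 4 mm deep across the middle of its +x face, running the full height. It starts on the foam in the case, about 28 mm to either side of the case's middle, long axis roughly along the case's x, notched face towards the case's +y.
- gauge: notch-depth gauge fixed to the bench: grey base plate 12 mm thick with bed, fence, end stop and dial indicator. Origin: on the bench, below the fence's face at the probe's axis. +x points from the bed into the fence (roughly away from the robot), y runs along the fence. Base: x -78 to +92, y -65 to +65 mm. Bracket and dial (face up) stand behind the fence, up to 46 mm above the bench.
- gauge_bed: ground steel bed of the gauge, top 26 mm above the bench, reaching 78 mm out in front of the fence (gauge x = -78 to 0 mm) and from y = -44 to +42 mm; slippery (friction about 0.2). Its frame is the gauge's frame.
- gauge_fence: ground steel fence, face at gauge x = 0, y = -44 to +38 mm, top 48 mm above the bench (22 mm above the bed), 14 mm thick, slippery, with an opening in the middle through which the probe comes. Its frame is the gauge's frame.
- seat (a point): where the bar's origin lies when the bar is home: on the bed, notched face flat on the fence, end at the stop. It is at (-6, 0, 26) mm in the gauge's frame; the bar's axes are then parallel to the gauge's.
- end_stop (a point): middle of the end stop's face, at gauge (-30, -30, 32) mm. The stop is a steel block at the -y end of the bed, 12 mm high above the bed, 14 mm thick, slippery like the bed; its face looks to gauge +y and runs from x = -62 mm to the fence.
- gauge_probe (a joint): travel of the spring probe in m, 0 when free (its round tip, 4 mm across, then stands 6 mm out of the fence at gauge y = 0, 6 mm above the bed), growing as it is pushed into the fence (+x), at most 0.009. Spring: 0.6 N free, 1.0 N at 0.002. With the bar home the tip rests on the notch's floor and it reads 0.002; a face without the notch would push it to 0.006.
- blank: a steel bar of the same size as the notched bar but without a notch, lying beside it in the case, about 56 mm away; it stays in the case. Origin: centre of its underside, long axis y
- loupe: black and white loupe, 40 mm across, 43 mm high, upright; bystander. Origin: centre of its underside
- feeler_gauge: feeler gauge, 46 x 100 x 11 mm, lying flat; bystander. Origin: middle of its underside
- grease_tin: flat round white tin, 53 mm across, 26 mm high; bystander. Origin: centre of its underside
- tweezers: steel tweezers, 13 x 120 x 10 mm, lying flat; bystander. Origin: middle of their underside
- vial_1: small sample vial with white cap, 23 mm across, 48 mm high, upright; bystander. Origin: centre of its underside
There are look-alikes about, which are no part of the job. Leave any brown or turquoise look-alike of the case alone.

How it is judged:
By the outcome, as a careful person would: the job done as asked, in the order asked, and still so for the second after the job is handed in, while the arm keeps its last pose, push and grip.
It also fails if it takes over 72 s, if anything falls off the work surface, if the arm or the gripper's body presses on something with over 40 N, if the wrist force passes 120 N, or if a joint passes its speed limit or range.

## Working session

There is one attempt and no reset: what is moved stays moved. The work goes in short steps, Python scripts to look and compute and a tool call to move; the robot and the scene stay as the last step left them, time stands still between calls to the robot, and variables do not carry over. Pictures are saved under pics/ and viewed, about 8 in all and at most 12, crops included, and the job is handed in when it is done.

Besides the shell and the picture viewer there is one more tool, called as name(argument=value, ...), one argument or row to a line, values as JSON. send_rows: Moves the arm, as the interface text tells. Its arguments: {"type":"object","properties":{"motion":{"type":"array"},"gripper":{"type":"number"},"squeeze":{"type":"number"}},"required":["motion"]}

```bash
mkdir -p pics; cat > h.py <<'E'
import numpy as np, cv2
from scipy.spatial.transform import Rotation as R
from plant import r
def cal(n):
    c=r.get_calibration(n); f=192/np.tan(np.radians(c["fov_y"]/2))
    o=np.array(c["orientation"],float)
    M=o if o.shape==(3,3) else R.from_euler("xyz",o,degrees=True).as_matrix()
    return c,f,M,np.array(c["origin"])
def w(n,p):
    c,f,M,t=cal(n); return M@np.array(p)+t
def px2w(n,u,v,d):
    c,f,M,t=cal(n); K=np.array([[f,0,c["cx"]],[0,f,c["cy"]],[0,0,1]])
    a=(u-c["cx"])/f;b=(v-c["cy"])/f
    x,y=a,b
    for _ in range(20):
        k=1+c["k1"]*(x*x+y*y); x,y=a/k,b/k
    return M@(np.array([x,y,1])*d)+t
def proj(n,p):
    c,f,M,t=cal(n); q=M.T@(np.array(p)-t); x,y=q[0]/q[2],q[1]/q[2]; k=1+c["k1"]*(x*x+y*y)
    return np.array([c["cx"]+f*x*k,c["cy"]+f*y*k])
def cloud(n,D):
    c,f,M,t=cal(n); v,u=np.mgrid[0:384,0:512]
    a=(u-c["cx"])/f;b=(v-c["cy"])/f;x,y=a.copy(),b.copy()
    for _ in range(20):
        k=1+c["k1"]*(x*x+y*y); x,y=a/k,b/k
    P=np.stack([x*D,y*D,D],-1)@M.T+t
    P[D<=0]=np.nan
    return P
E
cat > a.py <<'E'
from h import *
for n in("top","side"):
    print(n,r.get_calibration(n))
    I,D=r.capture(n); np.savez("pics/%s0.npz"%n,I=I,D=D); cv2.imwrite("pics/%s0.png"%n,I)
    for t in "case case_tab case_hinge gauge seat end_stop bar blank loupe feeler_gauge grease_tin tweezers vial_1".split():
        for d in r.pinpoint(n,t)[:3]:
            p=w(n,d["at"]); print(n,t,round(d["conf"],2),p.round(4),proj(n,p).round(0))
print(r.get_state())
E
python3 a.py; python3 -c "
import cv2,numpy as np
a=cv2.imread('pics/top0.png');b=cv2.imread('pics/side0.png');cv2.imwrite('pics/v1.png',cv2.resize(a,(800,600)));cv2.imwrite('pics/v2.png',cv2.resize(b,(800,600)))"
```

```text
top {'fov_y': 46.73106284072067, 'cx': 258.6023886822933, 'cy': 189.79729106000528, 'k1': -0.17906010691812643, 'origin': array([ 0.16670799, -0.09874905,  1.66904702]), 'orientation': array([-166.67353861,   -0.29059664,  -91.23386714])}
top case 0.9 [ 0.4532 -0.5838  0.0027] [380. 215.]
top case 0.86 [ 0.5655 -0.2188 -0.0024] [285. 188.]
top case 0.6 [ 0.3713 -0.1197  0.0018] [261. 239.]
top case_tab 0.96 [ 0.3096 -0.1148  0.0305] [260. 255.]
top case_tab 0.86 [ 0.5036 -0.218   0.0318] [286. 202.]
top case_tab 0.85 [ 0.3955 -0.5929  0.0334] [386. 228.]
top case_hinge 0.97 [ 0.4121 -0.1314  0.0294] [264. 227.]
top case_hinge 0.85 [ 0.4956 -0.5816  0.0323] [381. 202.]
top case_hinge 0.72 [ 0.6063 -0.217   0.0306] [285. 176.]
top gauge 0.78 [0.527  0.1928 0.0011] [179. 200.]
top seat 0.75 [0.5239 0.1911 0.0249] [178. 200.]
top end_stop 0.68 [0.5041 0.1652 0.0349] [184. 204.]
top loupe 0.67 [4.227e-01 1.240e-02 1.000e-04] [226. 226.]
top feeler_gauge 0.47 [0.4814 0.3887 0.0018] [129. 213.]
top grease_tin 0.5 [ 0.477  -0.4058  0.0036] [335. 210.]
top vial_1 0.52 [ 0.6527 -0.0068  0.0039
[... 1227 characters left out ...]
.657  -0.0133 -0.0043] [288. 191.]
{'time_s': 1.4, 'joints': array([ 9.03059555e+01,  2.05461698e+01,  6.82398070e-01,  1.82051225e-03,
       -7.01359466e+01, -1.65069288e+01]), 'qd': array([-0.11818952,  0.05658181,  0.04381903, -0.15316248, -0.0154989 ,
        0.004649  ]), 'joint_torque': array([-7.80421542e-04, -5.82395911e+01,  2.93295479e+01,  7.00274169e+00,
        1.24038546e-02, -6.76261394e-06]), 'tcp_pos': array([0.18835279, 0.64817499, 0.22657247]), 'eef_rot': array([-1.79999243e+02, -1.56158832e-03, -1.62003547e+01]), 'contact_force': array([-0.46384658, -1.11899859, -0.46897685]), 'moment': array([ 0.0132544 ,  0.0108226 , -0.01566573]), 'gripper_width': 0.08791725647923797}
```

View pics/v1.png

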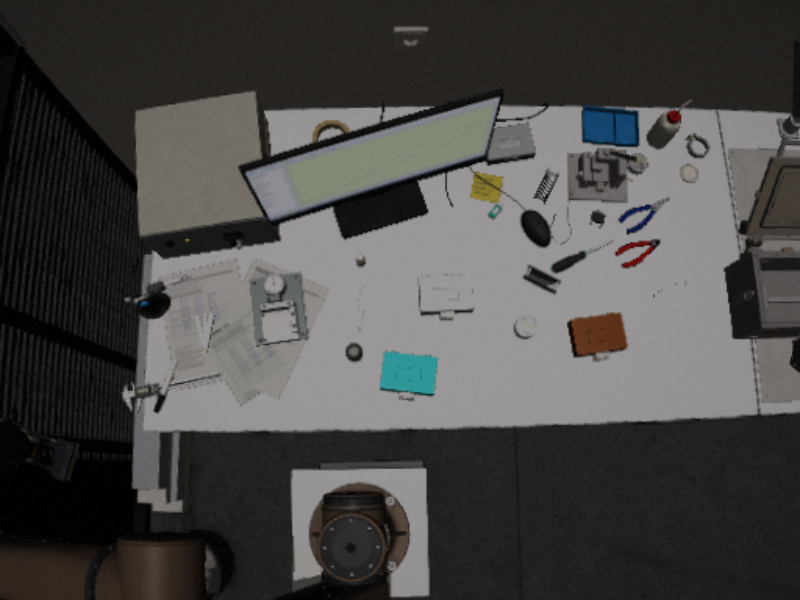

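View pics/v2.png

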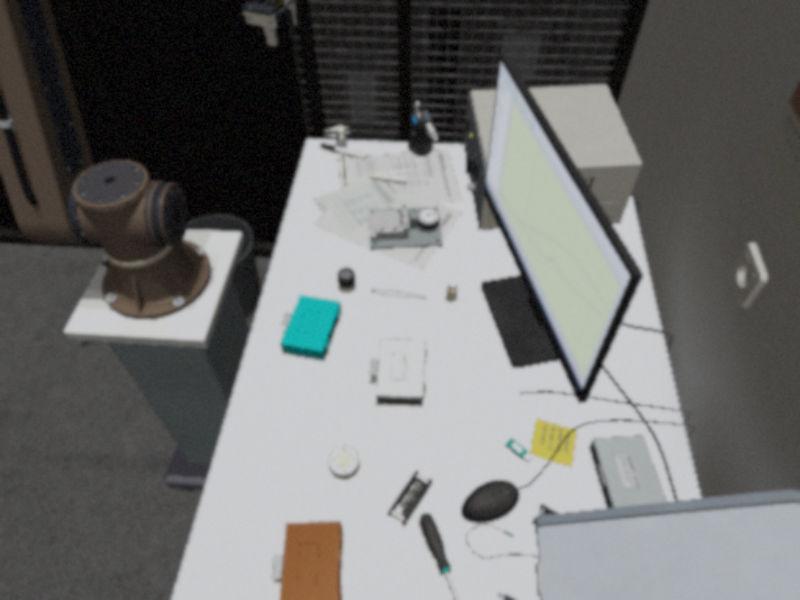

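The top view shows the light grey case at about (445,293), with a turquoise look-alike at (408,372) and a brown one at (598,335). The gauge is at (278,310), with its dial away from the robot. Next I'll refine the yaws from the depth.

```bash
cat > b.py <<'E'
from h import *
def rect(P,c,rad,zl,zh):
    m=(np.hypot(P[...,0]-c[0],P[...,1]-c[1])<rad)&(P[...,2]>zl)&(P[...,2]<zh)
    q=P[m][:,:2]; (cx,cy),(a,b),an=cv2.minAreaRect((q*1000).astype(np.float32)); 
    return len(q),(round(cx,1),round(cy,1)),(round(a,1),round(b,1)),round(an,1),np.median(P[m][:,2]).round(4)
for n in("top","side"):
    z=np.load("pics/%s0.npz"%n); P=cloud(n,z["D"])
    print(n,"case",rect(P,(.565,-.222),.095,.033,.05)); print(n,"case>.02",rect(P,(.565,-.222),.095,.02,.05))
    print(n,"gauge base",rect(P,(.53,.192),.13,.006,.06)); print(n,"fence+dial",rect(P,(.53,.192),.13,.040,.06)); print(n,"bed+",rect(P,(.53,.192),.1,.022,.06))
    c=[proj(n,p) for p in((.565,-.222,.03),(.54,.192,.02))]
    for i,(u,v) in enumerate(c):
        u,v=int(u),int(v); cv2.imwrite("pics/c_%s%d.png"%(n,i),cv2.resize(z["I"][v-32:v+32,u-32:u+32],(380,290),interpolation=cv2.INTER_CUBIC))
g=lambda s:cv2.imread("pics/c_%s.png"%s)
cv2.imwrite("pics/v3.png",np.vstack([np.hstack([g("top0"),g("top1")]),np.hstack([g("side0"),g("side1")])]))
E
python3 b.py
```

```text
top case (754, (554.7, -215.9), (106.0, 128.2), 1.8, np.float64(0.0395))
top case>.02 (832, (555.0, -215.5), (107.0, 128.8), 2.7, np.float64(0.039))
top gauge base (1827, (528.3, 193.1), (256.2, 251.0), 56.3, np.float64(0.0168))
top fence+dial (290, (548.7, 192.7), (146.1, 78.0), 6.6, np.float64(0.0462))
top bed+ (757, (533.6, 199.2), (172.4, 124.0), 13.8, np.float64(0.034))
side case (963, (564.1, -220.5), (93.1, 130.1), 1.8, np.float64(0.0354))
side case>.02 (1193, (560.0, -221.0), (106.3, 132.3), 3.3, np.float64(0.035))
side gauge base (1097, (541.5, 188.0), (170.0, 134.3), 8.6, np.float64(0.0216))
side fence+dial (140, (578.5, 192.2), (87.0, 84.0), 8.9, np.float64(0.0426))
side bed+ (524, (541.7, 184.7), (169.7, 88.2), 5.3, np.float64(0.0343))
```

View pics/v3.png

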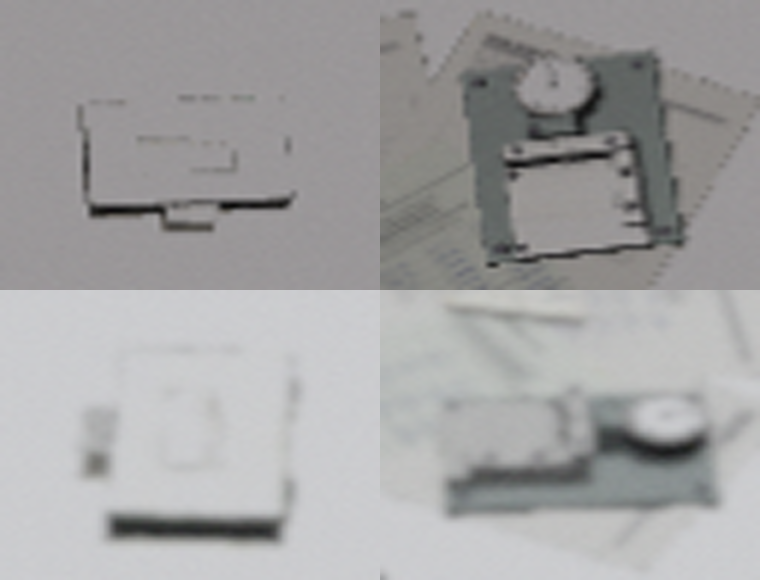

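The crops show the gauge bed at yaw of about 8°, the end stop on its right (-y) side, and the case at yaw of about 2.5° with its tab towards the robot. I'll set the yaw first, then travel.

send_rows(
  motion=[
    {"travel":[0,0,0],"spin":-6.2},
    {"travel":[0,0,0],"spin":-6.2},
    {"travel":[0,0,0],"spin":-6.4},
  ],
  gripper=1,
  squeeze=8,
)

```text
time_s: 1.65
tcp_pos: [0.1884, 0.6481, 0.2265]
eef_rot: [180.0, -0.0, 3.1]
contact_force: [-0.3, -0.3, 1.0]
gripper_width: 0.0874
```

send_rows(
  motion=[
    {"travel":[0.0297,0.0399,0],"spin":0},
    {"travel":[0.0297,0.0399,0],"spin":0},
    {"travel":[0.0297,0.0399,0],"spin":0},
    {"travel":[0.0297,0.0399,0],"spin":0},
  ],
)

```text
time_s: 1.98
tcp_pos: [0.2966, 0.5195, 0.2244]
eef_rot: [180.0, -0.0, 4.1]
contact_force: [1.2, 0.3, 0.0]
gripper_width: 0.0877
```

send_rows(
  motion=[
    {"travel":[0.0297,0.0399,0],"spin":0.5},
    {"travel":[0.0297,0.0399,0],"spin":0.5},
    {"travel":[0.0297,0.0399,0],"spin":0},
    {"travel":[0.0297,0.0399,0],"spin":0},
    {"travel":[0.0297,0.0399,0],"spin":0},
  ],
)

```text
time_s: 2.4
tcp_pos: [0.4299, 0.3589, 0.2257]
eef_rot: [-179.9, -0.1, 3.2]
contact_force: [0.1, 1.4, 0.3]
gripper_width: 0.0873
```

send_rows(
  motion=[
    {"travel":[0.012,0.04,0],"spin":0},
    {"travel":[0.008,0.04,0],"spin":0},
    {"travel":[0.004,0.04,0],"spin":0},
    {"travel":[0.002,0.04,0],"spin":0},
    {"travel":[0.001,0.04,0],"spin":0},
  ],
)

```text
time_s: 2.82
tcp_pos: [0.4715, 0.1557, 0.2256]
eef_rot: [-179.9, -0.2, 3.2]
contact_force: [0.7, 1.1, 0.0]
gripper_width: 0.0878
```

send_rows(
  motion=[
    {"travel":[0.001,0.04,0],"spin":0},
    {"travel":[0.001,0.04,0],"spin":0},
    {"travel":[0.001,0.04,0],"spin":0},
    {"travel":[0.001,0.04,0],"spin":0},
    {"travel":[0.001,0.04,0],"spin":0},
  ],
)

```text
time_s: 3.23
tcp_pos: [0.4864, -0.052, 0.2274]
eef_rot: [-179.8, -0.5, 3.3]
contact_force: [1.3, 1.2, 0.3]
gripper_width: 0.0874
```

send_rows(
  motion=[
    {"travel":[0.0015,0.04,0.02],"spin":0.4},
    {"travel":[0.0015,0.04,0.03],"spin":0.4},
    {"travel":[0.0015,0.04,0.03],"spin":0},
    {"travel":[0.0015,0.035,0.03],"spin":0},
    {"travel":[0.001,0.012,0.02],"spin":0},
  ],
)

```text
time_s: 3.65
tcp_pos: [0.5046, -0.2064, 0.1162]
eef_rot: [-179.9, -1.5, 2.3]
contact_force: [-0.1, 0.3, -0.2]
gripper_width: 0.0878
```

send_rows(
  motion=[
    {"travel":[0,0,0],"spin":0},
  ],
)

```text
time_s: 3.73
tcp_pos: [0.5021, -0.2085, 0.1121]
eef_rot: [-179.8, -1.2, 2.1]
contact_force: [-0.5, 0.2, 0.6]
gripper_width: 0.0878
```

```bash
cat > c.py <<'E'
from h import *
import sys
k=sys.argv[1]
im=[]
for n,c,s in (("side",eval(sys.argv[2]),48),("top",eval(sys.argv[2]),40)):
    I,D=r.capture(n); np.savez("pics/%s_%s.npz"%(n,k),I=I,D=D)
    u,v=proj(n,c).astype(int); u0,v0=max(0,u-s),max(0,v-s); v1=min(384,v+s)
    im.append(cv2.resize(I[v0:v1,u0:u+s],(390,390*(v1-v0)//(2*s)),interpolation=cv2.INTER_CUBIC)); im[-1]=cv2.copyMakeBorder(im[-1],0,390-im[-1].shape[0],0,0,0)
cv2.imwrite("pics/v_%s.png"%k,np.hstack(im))
for n,t in [a.split(":") for a in sys.argv[3:]]:
    for d in r.pinpoint(n,t)[:3]:
        p=w(n,d["at"]); print(n,t,round(d["conf"],2),p.round(4))
s=r.get_state(); print(s["time_s"],s["tcp_pos"].round(4),s["eef_rot"].round(2),s["contact_force"].round(2))
E
python3 c.py tab "(.505,-.22,.04)" side:case_tab top:case_tab
```

```text
side case_tab 0.97 [ 0.4007 -0.5964  0.0317]
side case_tab 0.79 [ 0.3103 -0.1123  0.026 ]
side case_tab 0.7 [ 0.5096 -0.2218  0.0296]
top case_tab 0.94 [ 0.3987 -0.5907  0.0358]
top case_tab 0.76 [ 0.3097 -0.1126  0.0328]
3.9333 [ 0.5053 -0.206   0.1173] [-179.89   -1.62    2.35] [0.07 0.54 0.49]
```

View pics/v_tab.png

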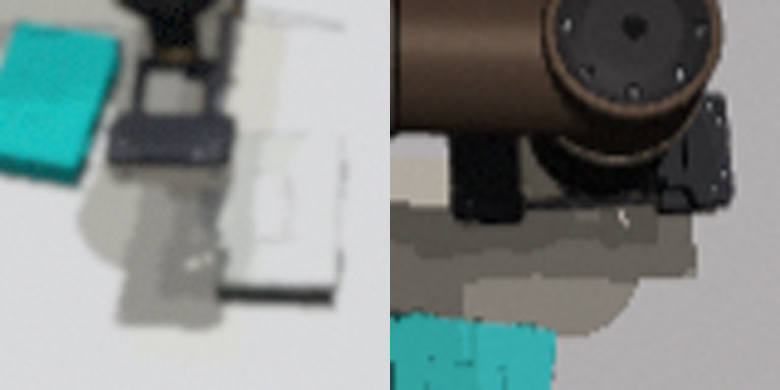

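The grey case is in front of the gripper and partly hidden by it. I'll go down astride the tab with slower rows.

send_rows(
  motion=[
    {"travel":[-0.001,0.005,0.015],"spin":0},
    {"travel":[-0.001,0.005,0.015],"spin":0},
    {"travel":[-0.001,0.004,0.015],"spin":0},
    {"travel":[0,0,0.01],"spin":0},
    {"travel":[0,0,0],"spin":0},
  ],
)

```text
time_s: 4.35
tcp_pos: [0.5122, -0.2152, 0.0706]
eef_rot: [180.0, -2.7, 2.9]
contact_force: [-0.7, 0.5, -0.6]
gripper_width: 0.0876
```

send_rows(
  motion=[
    {"travel":[0,0,0],"spin":0},
    {"travel":[0,0,0],"spin":0},
  ],
)

```text
time_s: 4.52
tcp_pos: [0.5137, -0.2138, 0.0727]
eef_rot: [179.9, -2.8, 3.1]
contact_force: [-0.5, 0.2, -0.2]
gripper_width: 0.0877
```

send_rows(
  motion=[
    {"travel":[-0.004,0.003,0.004],"spin":0.2},
    {"travel":[-0.004,0.002,0.008],"spin":0.2},
    {"travel":[-0.004,0.002,0.008],"spin":0.2},
    {"travel":[-0.003,0,0.004],"spin":0},
  ],
)

```text
time_s: 4.85
tcp_pos: [0.5024, -0.2213, 0.05]
eef_rot: [179.9, -3.2, 2.5]
contact_force: [0.1, -1.6, -0.4]
gripper_width: 0.0877
```

send_rows(
  motion=[
    {"travel":[0,0,0],"spin":0},
  ],
)

```text
time_s: 4.93
tcp_pos: [0.5008, -0.2214, 0.0487]
eef_rot: [179.9, -3.1, 2.5]
contact_force: [-0.4, 0.7, 0.0]
gripper_width: 0.0872
```

send_rows(
  motion=[
    {"travel":[0,0,0.008],"spin":0},
    {"travel":[0,0,0.008],"spin":0},
    {"travel":[0,0,0.006],"spin":0},
    {"travel":[0,0,0.002],"spin":0},
    {"travel":[0,0,0],"spin":0},
  ],
)

```text
time_s: 5.35
tcp_pos: [0.5015, -0.2219, 0.0212]
eef_rot: [179.9, -3.0, 2.4]
contact_force: [-0.1, 0.7, 0.6]
gripper_width: 0.0877
```

send_rows(
  motion=[
    {"travel":[0.002,0,0],"spin":0},
    {"travel":[0,0,0],"spin":0},
    {"travel":[0,0,0],"spin":0},
    {"travel":[0,0,0],"spin":0},
    {"travel":[0,0,0],"spin":0},
  ],
  gripper=-1,
)

```text
time_s: 5.77
tcp_pos: [0.5044, -0.2217, 0.0214]
eef_rot: [179.9, -3.0, 2.5]
contact_force: [0.4, 0.4, -0.2]
gripper_width: 0.0598
```

send_rows(
  motion=[
    {"travel":[0,0,0],"spin":0},
    {"travel":[0,0,0],"spin":0},
    {"travel":[0,0,0],"spin":0},
  ],
)

```text
time_s: 6.02
tcp_pos: [0.5047, -0.2217, 0.0221]
eef_rot: [179.9, -3.1, 2.5]
contact_force: [-0.5, -0.5, -0.2]
gripper_width: 0.0399
```

send_rows(
  motion=[
    {"travel":[0,0,0],"spin":0},
    {"travel":[0,0,0],"spin":0},
    {"travel":[0,0,0],"spin":0},
    {"travel":[0,0,0],"spin":0},
  ],
)

```text
time_s: 6.35
tcp_pos: [0.5046, -0.2194, 0.0221]
eef_rot: [-180.0, -3.1, 2.4]
contact_force: [-0.6, -2.5, -0.0]
gripper_width: 0.0332
```

send_rows(
  motion=[
    {"travel":[0.001,0,-0.009],"spin":0},
    {"travel":[0.002,0,-0.009],"spin":0},
    {"travel":[0.003,0,-0.009],"spin":0},
    {"travel":[0.003,0,-0.008],"spin":0},
    {"travel":[0,0,0],"spin":0},
  ],
  squeeze=12,
)

```text
time_s: 6.77
tcp_pos: [0.5141, -0.2193, 0.0618]
eef_rot: [-180.0, -3.3, 2.4]
contact_force: [1.0, 0.6, -1.7]
gripper_width: 0.0327
```

send_rows(
  motion=[
    {"travel":[0.004,0,-0.008],"spin":0},
    {"travel":[0.006,0,-0.008],"spin":0},
    {"travel":[0.006,0,-0.008],"spin":0},
    {"travel":[0.007,0,-0.007],"spin":0},
    {"travel":[0,0,0],"spin":0},
  ],
)

```text
time_s: 7.18
tcp_pos: [0.5408, -0.2183, 0.0984]
eef_rot: [180.0, -3.7, 2.4]
contact_force: [2.5, 0.7, -2.9]
gripper_width: 0.0331
```

send_rows(
  motion=[
    {"travel":[0.007,0,-0.006],"spin":0},
    {"travel":[0.008,0,-0.005],"spin":0},
    {"travel":[0.008,0,-0.004],"spin":0},
    {"travel":[0.008,0,-0.003],"spin":0},
    {"travel":[0,0,0],"spin":0},
  ],
)

```text
time_s: 7.6
tcp_pos: [0.5709, -0.2172, 0.1169]
eef_rot: [-179.9, -3.3, 2.3]
contact_force: [0.6, -0.1, -1.6]
gripper_width: 0.0333
```

send_rows(
  motion=[
    {"travel":[0.008,0,-0.003],"spin":0},
    {"travel":[0.008,0,-0.002],"spin":0},
    {"travel":[0.008,0,-0.001],"spin":0},
    {"travel":[0.008,0,0],"spin":0},
    {"travel":[0,0,0],"spin":0},
  ],
)

```text
time_s: 8.02
tcp_pos: [0.6015, -0.2161, 0.1231]
eef_rot: [-179.9, -2.7, 2.2]
contact_force: [-0.4, -2.2, -3.7]
gripper_width: 0.033
```

send_rows(
  motion=[
    {"travel":[0.008,0,0],"spin":0},
    {"travel":[0.008,0,0.001],"spin":0},
    {"travel":[0.007,0,0.001],"spin":0},
    {"travel":[0.005,0,0.001],"spin":0},
    {"travel":[0,0,0],"spin":0},
  ],
)

```text
time_s: 8.43
tcp_pos: [0.6277, -0.2152, 0.1207]
eef_rot: [-179.8, -2.1, 2.2]
contact_force: [-4.5, -0.3, -0.1]
gripper_width: 0.0331
```

send_rows(
  motion=[
    {"travel":[0.004,0,0],"spin":0},
    {"travel":[0.004,0,0],"spin":0},
    {"travel":[0.004,0,0],"spin":0},
  ],
)

```text
time_s: 8.68
tcp_pos: [0.6288, -0.2151, 0.1204]
eef_rot: [-179.7, -0.8, 2.1]
contact_force: [-16.5, 1.0, 6.7]
gripper_width: 0.0334
```

send_rows(
  motion=[
    {"travel":[0,0,0],"spin":0},
  ],
)

```text
time_s: 8.77
tcp_pos: [0.6279, -0.2152, 0.1208]
eef_rot: [-179.7, -0.6, 2.1]
contact_force: [-0.9, 0.5, -2.5]
gripper_width: 0.033
```

send_rows(
  motion=[
    {"travel":[0,0,0],"spin":0},
    {"travel":[0,0,0],"spin":0},
    {"travel":[0,0,0],"spin":0},
    {"travel":[0,0,0],"spin":0},
  ],
  gripper=0.15,
)

```text
time_s: 9.1
tcp_pos: [0.6328, -0.2151, 0.1239]
eef_rot: [-179.8, -1.1, 2.2]
contact_force: [0.2, 0.5, -0.5]
gripper_width: 0.0494
```

send_rows(
  motion=[
    {"travel":[-0.001,0,-0.01],"spin":0},
    {"travel":[-0.001,0,-0.02],"spin":0},
    {"travel":[-0.001,0,-0.025],"spin":0},
    {"travel":[-0.015,0,-0.02],"spin":0},
    {"travel":[-0.02,0,0],"spin":0},
  ],
)

```text
time_s: 9.52
tcp_pos: [0.5969, -0.2168, 0.203]
eef_rot: [-179.9, -1.3, 2.4]
contact_force: [0.4, -0.5, -0.1]
gripper_width: 0.0506
```

send_rows(
  motion=[
    {"travel":[-0.03,0.02,0],"spin":0},
    {"travel":[-0.03,0.03,0],"spin":0},
    {"travel":[-0.03,0.04,0],"spin":0},
    {"travel":[-0.03,0.04,0],"spin":0},
    {"travel":[-0.02,0.04,0],"spin":0},
  ],
  gripper=-0.45,
)

```text
time_s: 9.93
tcp_pos: [0.4755, -0.3753, 0.2086]
eef_rot: [179.8, -2.1, 3.1]
contact_force: [1.2, 0.1, -0.7]
gripper_width: 0.0257
```

```bash
python3 c.py bars "(.565,-.22,.04)" side:bar side:blank side:case_tab side:case side:case_hinge top:bar top:blank top:case_tab
```

```text
side bar 0.4 [ 0.561  -0.194   0.0155]
side blank 0.54 [ 0.5645 -0.2405  0.0202]
side case_tab 0.77 [ 0.6322 -0.2156  0.1296]
side case_tab 0.74 [ 0.3999 -0.5917  0.0288]
side case 0.6 [ 0.5635 -0.2229 -0.006 ]
side case 0.51 [ 0.3703 -0.1214 -0.0004]
side case 0.35 [ 0.6295 -0.2147  0.1285]
side case_hinge 0.65 [ 0.6089 -0.218   0.0209]
side case_hinge 0.56 [ 0.5023 -0.5824  0.0252]
top case_tab 0.69 [ 0.3978 -0.5922  0.0358]
top case_tab 0.66 [ 0.6529 -0.0049  0.0018]
10.4333 [ 0.4776 -0.3735  0.2067] [179.87  -2.     3.09] [ 0.02 -0.4   0.42]
```

View pics/v_bars.png

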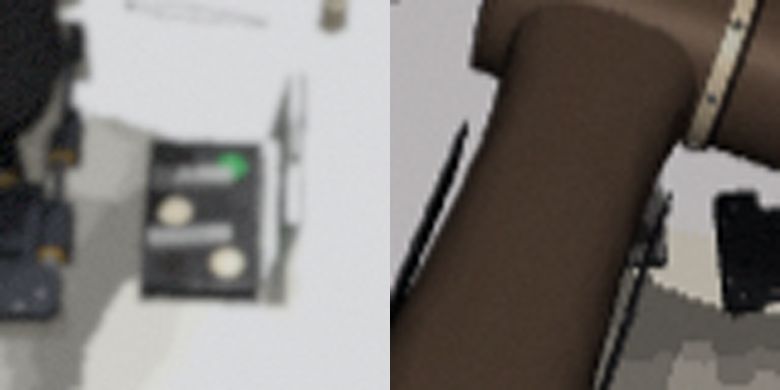

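The lid stands open on its stop, and the two bars lie in the case at crop (195,172) and (190,233). Next I'll work out which one has the notch, using averaged frames and repeated network calls.

```bash
cat > d.py <<'E'
from h import *
A=0
for i in range(10):
    I,D=r.capture("side"); A=A+I.astype(np.float32)/10
    if i<4:
        for t in("bar","blank"): print(t,[(round(d["conf"],2),w("side",d["at"]).round(4).tolist()) for d in r.pinpoint("side",t)[:2]])
u,v=proj("side",(.565,-.218,.03)).astype(int)
print(u,v); C=A[v-17:v+18,u-18:u+19]; np.save("pics/avg.npy",A)
C=np.clip((C-20)*1.3,0,255).astype(np.uint8)
cv2.imwrite("pics/v5.png",np.hstack([cv2.resize(C,(400,380),interpolation=cv2.INTER_NEAREST),cv2.resize(C,(400,380),interpolation=cv2.INTER_CUBIC)]))
print(r.get_state()["time_s"])
E
python3 d.py
```

```text
bar [(0.55, [0.5561, -0.1942, 0.0163]), (0.38, [0.5403, -0.0131, -0.0079])]
blank [(0.5, [0.4232, 0.0044, -0.0019]), (0.49, [0.5619, -0.2389, 0.0201])]
bar [(0.54, [0.5577, -0.1926, 0.0157])]
blank [(0.46, [0.5644, -0.2402, 0.0208])]
bar [(0.49, [0.5574, -0.1949, 0.0183]), (0.45, [0.6116, -0.2171, 0.0235])]
blank [(0.5, [0.5621, -0.2413, 0.0202])]
bar [(0.58, [0.5593, -0.1946, 0.0177])]
blank [(0.51, [0.5607, -0.242, 0.0207]), (0.47, [0.509, 0.1565, 0.0299])]
256 234
11.3333
```

View pics/v5.png

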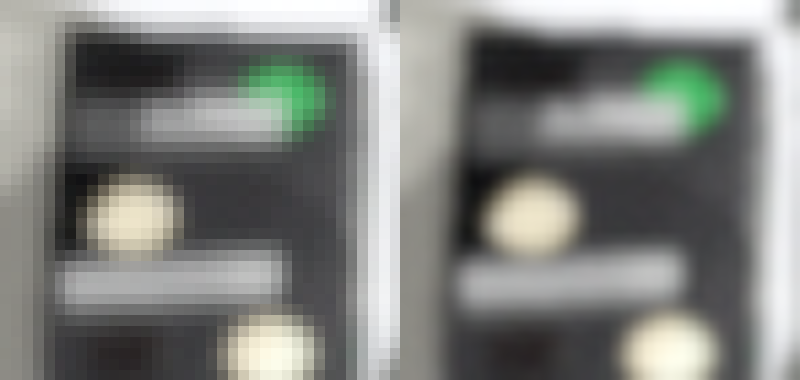

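send_rows(
  motion=[
    {"travel":[-0.02,0.04,0],"spin":0},
    {"travel":[-0.02,0.04,0],"spin":0},
    {"travel":[-0.03,0.04,0],"spin":0},
    {"travel":[-0.03,0.04,0],"spin":0},
    {"travel":[-0.03,0.04,0],"spin":0},
  ],
)

```text
time_s: 11.75
tcp_pos: [0.3769, -0.5572, 0.2041]
eef_rot: [179.8, -2.2, 3.8]
contact_force: [0.9, -0.4, 0.3]
gripper_width: 0.024
```

```bash
cat > d.py <<'E'
from h import *
out=[]
for n in("side","top"):
    A=0
    for i in range(8):
        I,D=r.capture(n); A=A+I.astype(np.float32)/8
        if i<2:
            for t in("bar","blank"): print(n,t,[(round(d["conf"],2),w(n,d["at"]).round(4).tolist()) for d in r.pinpoint(n,t)[:2]])
    u,v=proj(n,(.565,-.218,.03)).astype(int); np.save("pics/avg_%s.npy"%n,A); np.savez("pics/%s_open.npz"%n,I=I,D=D)
    C=A[v-17:v+18,u-18:u+19]; C=np.clip((C-20)*(1.2 if n=="side" else 1.8),0,255).astype(np.uint8); out.append(cv2.resize(C,(400,380),interpolation=cv2.INTER_LINEAR))
cv2.imwrite("pics/v6.png",np.hstack(out))
s=r.get_state();print(s["time_s"],s["tcp_pos"])
E
python3 d.py
```

```text
side bar [(0.55, [0.5612, -0.1956, 0.0199])]
side blank [(0.58, [0.5615, -0.2431, 0.0193])]
side bar [(0.4, [0.5581, -0.196, 0.0187])]
side blank [(0.67, [0.4265, 0.0045, -0.0048])]
top bar [(0.51, [0.5476, -0.193, 0.0253])]
top blank [(0.51, [0.5568, -0.243, 0.0244]), (0.22, [0.5463, -0.1915, 0.025])]
top bar [(0.42, [0.5484, -0.1916, 0.0241])]
top blank [(0.52, [0.5548, -0.2421, 0.018])]
12.95 [ 0.37775587 -0.55574342  0.20405803]
```

View pics/v6.png

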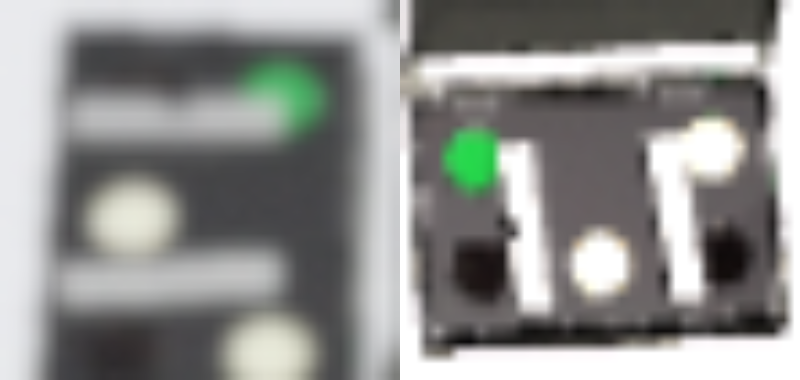

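In the top view (right half), the left (+y) bar shows the notch on its +y side at (512,227), so that is the bar to take. This agrees with both networks. Now its yaw and position.

```bash
cat > e.py <<'E'
from h import *
for n in("top","side"):
    A=np.load("pics/avg_%s.npy"%n); D=np.full((384,512),1.0); c,f,M,t=cal(n)
    P=cloud(n,D); d=P-t; s=(0.034-t[2])/d[...,2]; Q=(t+d*s[...,None])[...,:2]
    g=A.mean(-1); sat=A.max(-1)-A.min(-1)
    m=(np.abs(Q[...,0]-.56)<.038)&(Q[...,1]>-.206)&(Q[...,1]<-.172)
    q=Q[m]; gg=g[m]; print(n,np.percentile(gg,[5,25,50,75,95]).round(0))
    th=(np.percentile(gg,95)+np.percentile(gg,25))/2
    mm=m&(g>th)&(sat<30); lab,L,S,_=cv2.connectedComponentsWithStats(mm.astype(np.uint8)); k=1+np.argmax(S[1:,4]); q=Q[L==k]
    mu=q.mean(0); w_,V=np.linalg.eigh(np.cov(q.T)); a=V[:,1]*np.sign(V[0,1]); print(len(q),mu.round(4),"yaw of long axis",np.degrees(np.arctan2(a[1],a[0])).round(1),(q.min(0)).round(4),q.max(0).round(4),cv2.minAreaRect((q*1000).astype(np.float32)))
E
python3 e.py
```

```text
top [ 35.  74.  79. 134. 185.]
48 [ 0.553  -0.1895] yaw of long axis 6.0 [ 0.5242 -0.196 ] [ 0.5828 -0.1819] ((553.5775756835938, -189.39639282226562), (59.47064208984375, 11.711109161376953), 4.409472465515137)
side [ 76.  86. 117. 153. 175.]
86 [ 0.5528 -0.1946] yaw of long axis 4.3 [ 0.5223 -0.2059] [ 0.5844 -0.1839] ((553.5768432617188, -193.7001190185547), (60.938133239746094, 18.249940872192383), 5.977013111114502)
```

send_rows(
  motion=[
    {"travel":[0.02,-0.035,0],"spin":-0.6},
    {"travel":[0.02,-0.035,0],"spin":-0.6},
    {"travel":[0.02,-0.035,0],"spin":0},
    {"travel":[0.02,-0.035,0],"spin":0},
    {"travel":[0.02,-0.035,0],"spin":0},
  ],
  gripper=-0.48,
)

```text
time_s: 13.37
tcp_pos: [0.4621, -0.3745, 0.205]
eef_rot: [179.8, -2.0, 4.3]
contact_force: [1.1, -0.6, -0.2]
gripper_width: 0.0232
```

send_rows(
  motion=[
    {"travel":[0.02,-0.035,0],"spin":0},
    {"travel":[0.02,-0.035,0.01],"spin":0},
    {"travel":[0.02,-0.035,0.02],"spin":0},
    {"travel":[0.02,-0.03,0.02],"spin":0},
    {"travel":[0,0,0],"spin":0},
  ],
)

```text
time_s: 13.78
tcp_pos: [0.5366, -0.2281, 0.1616]
eef_rot: [179.6, -2.5, 4.5]
contact_force: [-1.2, -1.4, -0.6]
gripper_width: 0.0225
```

send_rows(
  motion=[
    {"travel":[0.006,-0.012,0.015],"spin":0},
    {"travel":[0.005,-0.012,0.015],"spin":0},
    {"travel":[0.002,-0.011,0.015],"spin":-0.3},
    {"travel":[0,0,0.01],"spin":-0.3},
    {"travel":[0,0,0],"spin":0},
  ],
)

```text
time_s: 14.2
tcp_pos: [0.5518, -0.1877, 0.1053]
eef_rot: [179.6, -2.6, 5.5]
contact_force: [0.4, -0.2, 0.0]
gripper_width: 0.0228
```

send_rows(
  motion=[
    {"travel":[0,0,0],"spin":0},
  ],
)

```text
time_s: 14.28
tcp_pos: [0.5517, -0.1879, 0.1052]
eef_rot: [179.5, -2.6, 5.6]
contact_force: [-0.1, -0.6, 1.2]
gripper_width: 0.0228
```

send_rows(
  motion=[
    {"travel":[0,0.002,0.012],"spin":0.4},
    {"travel":[-0.001,0.001,0.014],"spin":0},
    {"travel":[-0.001,0,0.014],"spin":0},
    {"travel":[-0.001,0,0.01],"spin":0},
    {"travel":[0,0,0],"spin":0},
  ],
)

```text
time_s: 14.7
tcp_pos: [0.5539, -0.1953, 0.0584]
eef_rot: [179.4, -3.0, 5.0]
contact_force: [-0.5, -0.1, 0.2]
gripper_width: 0.023
```

send_rows(
  motion=[
    {"travel":[0,0,0],"spin":0},
  ],
)

```text
time_s: 14.78
tcp_pos: [0.5541, -0.1959, 0.0588]
eef_rot: [179.4, -3.0, 5.0]
contact_force: [0.3, 0.9, 0.1]
gripper_width: 0.0227
```

send_rows(
  motion=[
    {"travel":[0,-0.004,0],"spin":0},
    {"travel":[0,-0.001,0.007],"spin":0},
    {"travel":[0,0,0.006],"spin":0},
    {"travel":[0,0,0],"spin":0},
  ],
)

```text
time_s: 15.12
tcp_pos: [0.5561, -0.1912, 0.0477]
eef_rot: [179.4, -3.2, 4.9]
contact_force: [-0.5, -0.7, 0.3]
gripper_width: 0.023
```

```bash
python3 c.py grasp "(.555,-.195,.04)"
```

```text
15.2167 [ 0.5564 -0.1914  0.0484] [179.37  -3.26   4.94] [ 0.55 -1.05  0.07]
```

View pics/v_grasp.png

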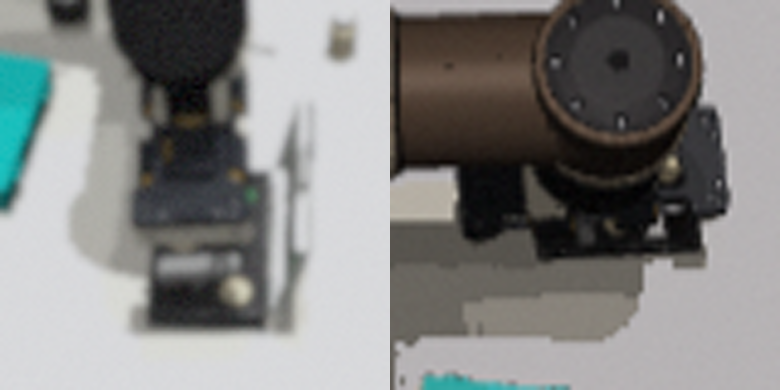

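The gripper hides the notched bar, and the lid and blank are clear. I'll go down slowly and watch the force.

send_rows(
  motion=[
    {"travel":[-0.001,0,0.006],"spin":0},
    {"travel":[-0.001,0,0.005],"spin":0},
    {"travel":[0,0,0.004],"spin":0},
    {"travel":[0,0,0],"spin":0},
  ],
  squeeze=15,
)

```text
time_s: 15.55
tcp_pos: [0.5556, -0.1915, 0.0323]
eef_rot: [179.4, -3.3, 5.0]
contact_force: [0.4, -0.5, -0.7]
gripper_width: 0.0228
```

send_rows(
  motion=[
    {"travel":[0,0,0.003],"spin":0},
    {"travel":[0,0,0.002],"spin":0},
    {"travel":[0,0,0],"spin":0},
  ],
)

```text
time_s: 15.8
tcp_pos: [0.5556, -0.1916, 0.0263]
eef_rot: [179.4, -3.3, 5.0]
contact_force: [-0.2, 0.1, -0.5]
gripper_width: 0.0229
```

send_rows(
  motion=[
    {"travel":[0,0,0],"spin":0},
    {"travel":[0,0,0],"spin":0},
    {"travel":[0,0,0],"spin":0},
    {"travel":[0,0,0],"spin":0},
    {"travel":[0,0,0],"spin":0},
  ],
  gripper=-1,
)

```text
time_s: 16.22
tcp_pos: [0.5557, -0.1916, 0.0263]
eef_rot: [179.4, -3.3, 5.0]
contact_force: [0.0, 0.9, -0.8]
gripper_width: 0.012
```

The bar is held at 12.0 mm. I'll lift it, then measure the gauge more exactly while it is in clear view.

send_rows(
  motion=[
    {"travel":[0,0,-0.01],"spin":0},
    {"travel":[0,0,-0.015],"spin":0},
    {"travel":[0,0,-0.02],"spin":0},
    {"travel":[0,0,-0.025],"spin":0},
    {"travel":[0,0,-0.025],"spin":0},
  ],
  squeeze=22,
)

```text
time_s: 16.63
tcp_pos: [0.5458, -0.1908, 0.121]
eef_rot: [179.5, -2.6, 4.9]
contact_force: [-0.4, 0.2, -0.2]
gripper_width: 0.0115
```

```bash
cat > f.py <<'E'
from h import *
out=[]
for n in("top","side"):
    A=0
    for i in range(6):
        I,D=r.capture(n); A=A+I.astype(np.float32)/6
        if i<3:
            for t in("gauge","seat","end_stop"): print(n,t,[(round(d["conf"],2),w(n,d["at"]).round(4).tolist()) for d in r.pinpoint(n,t)[:1]])
    # rectify plane z=.026 (bed) onto world grid 0.5 mm, x up, y left
    xs=np.linspace(.65,.43,440); ys=np.linspace(.29,.09,400)
    G=np.array([[proj(n,(x,y,.026)) for y in ys[::20]] for x in xs[::20]],np.float32)
    G=cv2.resize(G,(400,440),interpolation=cv2.INTER_LINEAR)
    # exact mapping
    c,f,M,t=cal(n); X,Y=np.meshgrid(xs,ys,indexing="ij"); q=(np.stack([X,Y,np.full_like(X,.026)],-1)-t)@M; x,y=q[...,0]/q[...,2],q[...,1]/q[...,2]; k=1+c["k1"]*(x*x+y*y)
    W=cv2.remap(A,(c["cx"]+f*x*k).astype(np.float32),(c["cy"]+f*y*k).astype(np.float32),cv2.INTER_CUBIC)
    np.save("pics/rect_%s.npy"%n,W)
    W=np.clip(W*(1.5 if n=="top" else 1.1),0,255).astype(np.uint8).copy()
    g=np.array([.531,.191]);a=np.radians(8.5); Rg=np.array([[np.cos(a),-np.sin(a)],[np.sin(a),np.cos(a)]])
    def pt(u,v):
        p=g+Rg@np.array([u,v]); return (int((.29-p[1])*2000),int((.65-p[0])*2000))
    cv2.polylines(W,[np.array([pt(-.078,-.044),pt(-.078,.042),pt(0,.042),pt(0,-.044)])],True,(0,0,255),1)
    out.append(W)
cv2.imwrite("pics/v7.png",np.hstack(out)); s=r.get_state();print(s["time_s"],s["tcp_pos"],s["gripper_width"])
E
python3 f.py
```

```text
top gauge [(0.85, [0.528, 0.1921, -0.0006])]
top seat [(0.73, [0.5196, 0.19, 0.0274])]
top end_stop [(0.86, [0.5023, 0.1627, 0.0323])]
top gauge [(0.67, [0.5289, 0.1893, 0.0026])]
top seat [(0.89, [0.5204, 0.1895, 0.025])]
top end_stop [(0.88, [0.5051, 0.1641, 0.0346])]
top gauge [(0.94, [0.5302, 0.1907, -0.0027])]
top seat [(0.97, [0.5235, 0.1895, 0.0237])]
top end_stop [(0.83, [0.5084, 0.1604, 0.032])]
side gauge [(0.97, [0.5329, 0.1934, -0.0015])]
side seat [(0.95, [0.5276, 0.1913, 0.0248])]
side end_stop [(0.82, [0.5073, 0.1588, 0.0286])]
side gauge []
side seat [(0.67, [0.528, 0.1913, 0.0262])]
side end_stop [(0.71, [0.5115, 0.1589, 0.0281])]
side gauge [(0.82, [0.5309, 0.1917, -0.002])]
side seat [(0.59, [0.5288, 0.1944, 0.0265])]
side end_stop [(0.89, [0.5093, 0.1586, 0.0304])]
18.1333 [ 0.54645557 -0.19079664  0.11959261] 0.01167376340688553
```

View pics/v7.png

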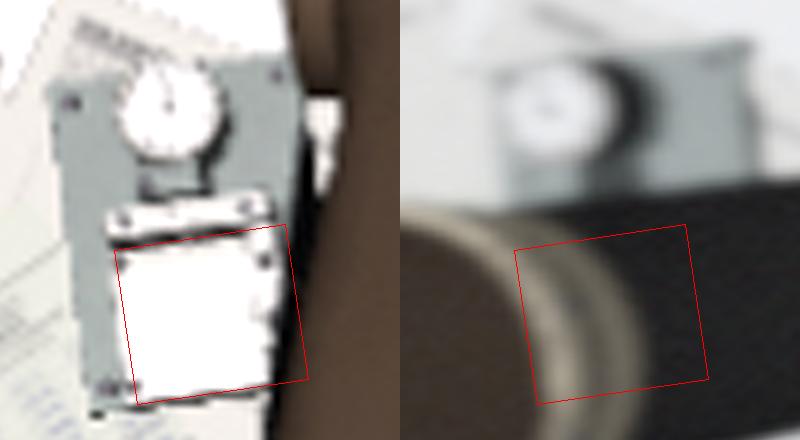

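The rectified top view puts the red bed outline, with yaw 8.5° and origin (0.531,0.191), on the bed's left and front edges. I'll carry the bar over and turn it.

send_rows(
  motion=[
    {"travel":[-0.0023,-0.03,0],"spin":0},
    {"travel":[-0.0023,-0.035,0],"spin":0},
    {"travel":[-0.0023,-0.035,0],"spin":0},
    {"travel":[-0.0023,-0.035,0],"spin":0},
    {"travel":[-0.0023,-0.035,0],"spin":0},
  ],
)

```text
time_s: 18.55
tcp_pos: [0.521, -0.0226, 0.1169]
eef_rot: [179.4, -2.7, 4.3]
contact_force: [0.8, -0.9, -0.5]
gripper_width: 0.0118
```

send_rows(
  motion=[
    {"travel":[-0.0023,-0.035,0],"spin":0},
    {"travel":[-0.0023,-0.035,0],"spin":0},
    {"travel":[-0.0023,-0.035,0],"spin":0},
    {"travel":[-0.0023,-0.035,0],"spin":0},
    {"travel":[0,0,0],"spin":6.8},
  ],
)

```text
time_s: 18.97
tcp_pos: [0.4997, 0.1278, 0.1165]
eef_rot: [179.9, -3.0, -2.2]
contact_force: [0.6, 0.2, -1.7]
gripper_width: 0.0115
```

send_rows(
  motion=[
    {"travel":[0,0,0],"spin":6.8},
    {"travel":[0,0,0],"spin":6.8},
    {"travel":[0,0,0],"spin":6.8},
    {"travel":[0,0,0],"spin":6.8},
    {"travel":[0,0,0],"spin":6.8},
  ],
)

```text
time_s: 19.38
tcp_pos: [0.4991, 0.1327, 0.117]
eef_rot: [-178.3, -2.5, -37.4]
contact_force: [-0.1, 0.1, -1.2]
gripper_width: 0.0113
```

send_rows(
  motion=[
    {"travel":[0,0,0],"spin":6.8},
    {"travel":[0,0,0],"spin":6.8},
    {"travel":[0,0,0],"spin":6.8},
    {"travel":[0,0,0],"spin":6.8},
    {"travel":[0,0,0],"spin":6.8},
  ],
)

```text
time_s: 19.8
tcp_pos: [0.4992, 0.1331, 0.1175]
eef_rot: [-177.1, -1.0, -73.1]
contact_force: [-0.3, -0.4, -0.9]
gripper_width: 0.0118
```

send_rows(
  motion=[
    {"travel":[0,0,0],"spin":6.0},
    {"travel":[0,0,0],"spin":1.5},
    {"travel":[-0.02,0.001,0.008],"spin":0},
    {"travel":[-0.02,0.001,0.01],"spin":0},
    {"travel":[-0.012,0,0.01],"spin":0},
  ],
)

```text
time_s: 20.22
tcp_pos: [0.4925, 0.1847, 0.0909]
eef_rot: [-176.7, -0.4, -81.8]
contact_force: [0.2, 0.4, -0.6]
gripper_width: 0.0119
```

send_rows(
  motion=[
    {"travel":[0,0,0],"spin":0},
  ],
)

```text
time_s: 20.3
tcp_pos: [0.4918, 0.1859, 0.0895]
eef_rot: [-176.8, -0.5, -81.7]
contact_force: [-0.0, 0.2, -0.6]
gripper_width: 0.012
```

send_rows(
  motion=[
    {"travel":[-0.002,0.002,0.01],"spin":0},
    {"travel":[-0.002,0.002,0.012],"spin":0},
    {"travel":[-0.001,0.002,0.01],"spin":0},
    {"travel":[0,0.001,0.006],"spin":0},
    {"travel":[0,0,0],"spin":0},
  ],
)

```text
time_s: 20.72
tcp_pos: [0.4869, 0.1905, 0.051]
eef_rot: [-176.7, -0.5, -81.6]
contact_force: [-0.3, -0.9, -0.9]
gripper_width: 0.0117
```

```bash
python3 c.py place "(.51,.19,.035)"
```

```text
20.8167 [0.4876 0.1909 0.0521] [-176.62   -0.41  -81.55] [ 0.21 -1.07 -1.01]
```

View pics/v_place.png

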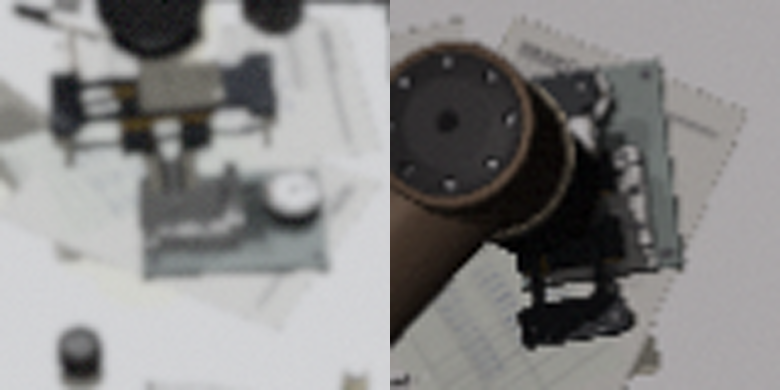

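The side view shows the fingers and bar over the bed at about (180,185), in front of the fence and clear of the end stop. I'll lower it.

send_rows(
  motion=[
    {"travel":[0,0.0005,0.006],"spin":0},
    {"travel":[0,0.0005,0.005],"spin":0},
    {"travel":[0,0,0.004],"spin":0},
    {"travel":[0,0,0.002],"spin":0},
    {"travel":[0,0,0],"spin":0},
  ],
)

```text
time_s: 21.23
tcp_pos: [0.4892, 0.1913, 0.0357]
eef_rot: [-176.4, -0.3, -81.6]
contact_force: [-0.0, 0.3, -0.4]
gripper_width: 0.0116
```

send_rows(
  motion=[
    {"travel":[0,0.0005,0.003],"spin":0},
    {"travel":[0,0,0.001],"spin":0},
    {"travel":[0,0,0],"spin":0},
  ],
)

```text
time_s: 21.48
tcp_pos: [0.4892, 0.1913, 0.0315]
eef_rot: [-176.4, -0.3, -81.6]
contact_force: [-0.3, -0.2, 2.2]
gripper_width: 0.0114
```

send_rows(
  motion=[
    {"travel":[0.002,0,0],"spin":0},
    {"travel":[0.002,0,0],"spin":0},
    {"travel":[0,0,0],"spin":0},
  ],
)

```text
time_s: 21.73
tcp_pos: [0.4903, 0.1876, 0.0319]
eef_rot: [-176.3, -0.3, -81.5]
contact_force: [0.8, 0.1, -0.2]
gripper_width: 0.0117
```

send_rows(
  motion=[
    {"travel":[0.002,0,0],"spin":0},
    {"travel":[0.001,0,0],"spin":0},
    {"travel":[0.001,0,0],"spin":0},
  ],
)

```text
time_s: 21.98
tcp_pos: [0.4922, 0.187, 0.0326]
eef_rot: [-176.1, 0.1, -81.5]
contact_force: [-2.4, 4.9, -0.7]
gripper_width: 0.0115
```

send_rows(
  motion=[
    {"travel":[0.001,0,0],"spin":0},
    {"travel":[0.001,0,0],"spin":0},
  ],
)

```text
time_s: 22.15
tcp_pos: [0.4932, 0.1871, 0.0331]
eef_rot: [-175.9, 0.3, -81.5]
contact_force: [-2.8, 4.9, 0.4]
gripper_width: 0.0114
```

send_rows(
  motion=[
    {"travel":[0,0.001,0.001],"spin":0},
    {"travel":[0,0.001,0.001],"spin":0},
    {"travel":[0,0,0.001],"spin":0},
    {"travel":[0,0,0],"spin":0},
  ],
)

```text
time_s: 22.48
tcp_pos: [0.4926, 0.1876, 0.0312]
eef_rot: [-175.8, 0.3, -81.5]
contact_force: [-1.5, 0.6, 4.3]
gripper_width: 0.0119
```

send_rows(
  motion=[
    {"travel":[0,0,0],"spin":0},
    {"travel":[0,0,0],"spin":0},
    {"travel":[0,0,0],"spin":0},
    {"travel":[0,0,0],"spin":0},
  ],
  gripper=-0.55,
)

```text
time_s: 22.82
tcp_pos: [0.4919, 0.1864, 0.0308]
eef_rot: [-175.8, 0.3, -81.5]
contact_force: [-1.5, 0.0, -0.9]
gripper_width: 0.0197
```

send_rows(
  motion=[
    {"travel":[0,0,-0.006],"spin":0},
    {"travel":[0,0,-0.01],"spin":0},
    {"travel":[0,0,-0.015],"spin":0},
    {"travel":[0,0.01,-0.01],"spin":0},
    {"travel":[0,0.015,0],"spin":0},
  ],
)

```text
time_s: 23.23
tcp_pos: [0.4648, 0.1817, 0.0714]
eef_rot: [-176.0, 0.1, -81.5]
contact_force: [0.6, 0.5, -0.5]
gripper_width: 0.0199
```

send_rows(
  motion=[
    {"travel":[0,0.02,0],"spin":0},
    {"travel":[0,0.015,0],"spin":0},
    {"travel":[0,0.01,0],"spin":0},
    {"travel":[0,0,0],"spin":0},
  ],
  gripper=-1,
)

```text
time_s: 23.57
tcp_pos: [0.4173, 0.174, 0.07]
eef_rot: [-175.9, 0.2, -81.6]
contact_force: [0.3, -0.8, -0.2]
gripper_width: 0.0019
```

```bash
python3 c.py laid "(.51,.19,.03)" side:bar top:bar side:seat side:end_stop
```

```text
side bar 0.57 [0.4945 0.1878 0.021 ]
side bar 0.54 [ 0.4871  0.3817 -0.0009]
side seat 0.61 [0.5267 0.1916 0.0243]
side end_stop 0.75 [0.5074 0.1575 0.0275]
side end_stop 0.44 [ 0.6616 -0.0164 -0.0032]
23.8667 [0.4195 0.1751 0.0699] [-175.87    0.22  -81.63] [-0.96  0.65 -0.17]
```

View pics/v_laid.png

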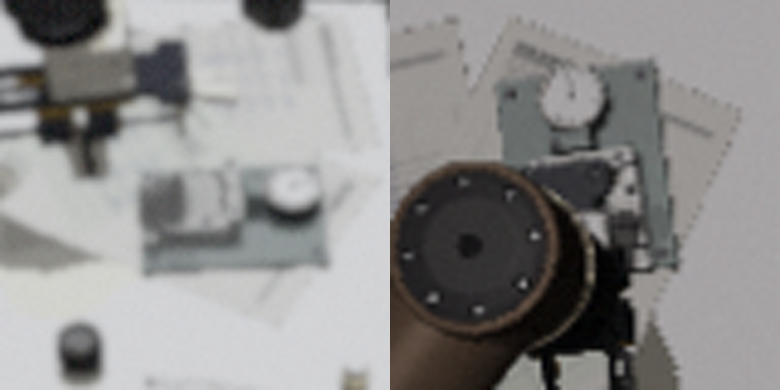

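The side view shows the bar lying on the bed, and the network puts it at (0.4945, 0.188). The shut gripper is in front of it. I'll come down behind the bar.

send_rows(
  motion=[
    {"travel":[0,-0.008,0.007],"spin":0},
    {"travel":[0,-0.009,0.007],"spin":0},
    {"travel":[0,-0.009,0.007],"spin":0},
    {"travel":[0,-0.006,0.004],"spin":0},
    {"travel":[0,0,0],"spin":0},
  ],
)

```text
time_s: 24.28
tcp_pos: [0.4581, 0.1812, 0.0442]
eef_rot: [-175.9, 0.2, -81.6]
contact_force: [0.6, -0.8, -0.6]
gripper_width: 0.0008
```

send_rows(
  motion=[
    {"travel":[0,0,0],"spin":0},
  ],
)

```text
time_s: 24.37
tcp_pos: [0.4585, 0.1807, 0.0433]
eef_rot: [-175.9, 0.1, -81.7]
contact_force: [-0.3, 0.1, -0.0]
gripper_width: 0.0008
```

send_rows(
  motion=[
    {"travel":[0,0.001,0.005],"spin":0},
    {"travel":[0,0,0.004],"spin":0},
    {"travel":[0,0,0.001],"spin":0},
    {"travel":[0,0,0],"spin":0},
  ],
)

```text
time_s: 24.7
tcp_pos: [0.4576, 0.1801, 0.0317]
eef_rot: [-176.0, 0.1, -81.7]
contact_force: [0.0, -0.7, 1.0]
gripper_width: 0.0005
```

send_rows(
  motion=[
    {"travel":[0,-0.003,0],"spin":0},
    {"travel":[0,-0.003,0],"spin":0},
    {"travel":[0,0,0],"spin":0},
  ],
)

```text
time_s: 24.95
tcp_pos: [0.4637, 0.1812, 0.0327]
eef_rot: [-176.0, 0.1, -81.7]
contact_force: [0.4, 1.2, -0.8]
gripper_width: 0.0007
```

send_rows(
  motion=[
    {"travel":[0.0003,-0.005,0.0005],"spin":0},
    {"travel":[0.0003,-0.005,0.0005],"spin":0},
    {"travel":[0.0003,-0.005,0.0005],"spin":0},
    {"travel":[0.0003,-0.005,0.0005],"spin":0},
    {"travel":[0.0003,-0.005,0.0005],"spin":0},
  ],
)

```text
time_s: 25.37
tcp_pos: [0.491, 0.1839, 0.0328]
eef_rot: [-175.9, 0.2, -81.6]
contact_force: [-1.3, -0.3, 0.6]
gripper_width: 0.0004
```

send_rows(
  motion=[
    {"travel":[0,-0.003,0.001],"spin":0},
    {"travel":[0,-0.003,0.001],"spin":0},
    {"travel":[0,-0.002,0.001],"spin":0},
  ],
)

```text
time_s: 25.62
tcp_pos: [0.5012, 0.1853, 0.0301]
eef_rot: [-175.9, 0.2, -81.7]
contact_force: [-0.0, 0.5, 0.1]
gripper_width: 0.0005
```

send_rows(
  motion=[
    {"travel":[0,-0.0025,0],"spin":0},
    {"travel":[0,-0.0025,0],"spin":0},
    {"travel":[0,-0.0025,0],"spin":0},
  ],
)

```text
time_s: 25.87
tcp_pos: [0.5053, 0.1848, 0.0291]
eef_rot: [-176.3, 0.1, -81.8]
contact_force: [-20.7, 6.3, 11.0]
gripper_width: 0.0002
```

```bash
python3 c.py push "(.51,.19,.03)" side:bar side:seat top:bar
```

```text
side bar 0.56 [ 0.6604 -0.0124 -0.0037]
side bar 0.41 [0.5296 0.188  0.0213]
top bar 0.46 [ 0.6058 -0.2138  0.0298]
26.1167 [0.5052 0.1848 0.0291] [-1.7629e+02  5.0000e-02 -8.1780e+01] [-13.02   3.62   4.86]
```

View pics/v_push.png

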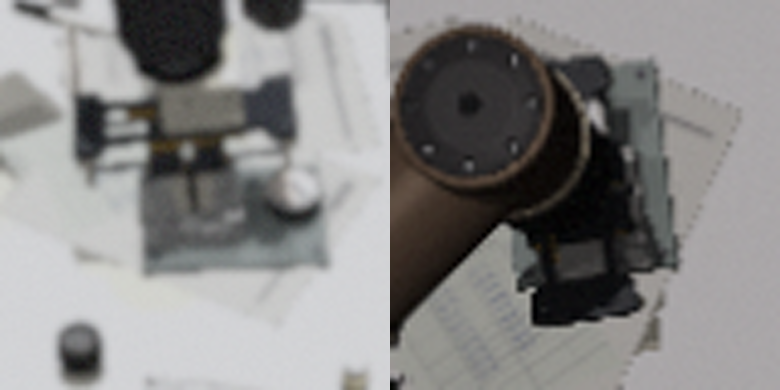

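Contact with the fence: the reaction is (-13, +3.6, +4.9) N, so the bar is pressed into the fence, down, and lightly towards the stop. I'll trim the push to about 10 N.

send_rows(
  motion=[
    {"travel":[0.0004,-0.0018,0.0008],"spin":0},
    {"travel":[0.0004,-0.0018,0.0008],"spin":0},
  ],
)

```text
time_s: 26.28
tcp_pos: [0.5052, 0.1833, 0.0271]
eef_rot: [-176.6, -0.0, -81.8]
contact_force: [-7.7, 1.9, 4.4]
gripper_width: 0.0005
```

```bash
cat > s.py <<'E'
from h import *
for i in range(6):
    r.capture("side"); s=r.get_state(); f=s["contact_force"]; print(round(s["time_s"],2),s["tcp_pos"].round(4),f.round(1),np.linalg.norm(f).round(1))
for i in range(3):
    for t in("bar","seat","end_stop"): print(t,[(round(d["conf"],2),w("side",d["at"]).round(4).tolist()) for d in r.pinpoint("side",t)[:2]])
s=r.get_state(); print(s["time_s"],s["contact_force"].round(1))
E
python3 s.py
```

```text
26.33 [0.5052 0.1832 0.0269] [-8.9  1.9  4.7] 10.3
26.38 [0.5052 0.1832 0.0269] [-7.7  1.4  3.8] 8.7
26.43 [0.5053 0.1832 0.0269] [-8.   1.9  3.2] 8.8
26.48 [0.5052 0.1832 0.0269] [-7.6  2.1  2.9] 8.4
26.53 [0.5052 0.1832 0.0269] [-8.   2.6  3.7] 9.2
26.58 [0.5052 0.1832 0.0269] [-7.7  2.5  3.1] 8.7
bar [(0.53, [0.5287, 0.1902, 0.0197]), (0.52, [0.481, -0.4099, 0.0006])]
seat []
end_stop [(0.76, [0.5085, 0.1575, 0.0299])]
bar [(0.53, [0.5287, 0.1902, 0.0197]), (0.52, [0.481, -0.4099, 0.0006])]
seat []
end_stop [(0.76, [0.5085, 0.1575, 0.0299])]
bar [(0.53, [0.5287, 0.1902, 0.0197]), (0.52, [0.481, -0.4099, 0.0006])]
seat []
end_stop [(0.76, [0.5085, 0.1575, 0.0299])]
27.0333 [-7.8  2.4  3.7]
```

The push is steady at about 9 N, but the fingertip has slid down to nearly touch the bed. I'll ease the push, raise the tip a few mm while keeping light contact, and press again with a shallower diagonal.

send_rows(
  motion=[
    {"travel":[-0.0005,-0.0003,-0.0015],"spin":0},
    {"travel":[-0.0005,-0.0003,-0.0015],"spin":0},
    {"travel":[-0.0005,-0.0004,-0.001],"spin":0},
  ],
)

```text
time_s: 27.28
tcp_pos: [0.5041, 0.1839, 0.0304]
eef_rot: [-176.8, -0.1, -81.8]
contact_force: [-2.2, -0.9, -0.3]
gripper_width: 0.0004
```

send_rows(
  motion=[
    {"travel":[-0.0005,-0.0003,-0.0015],"spin":0},
    {"travel":[0,-0.0006,0],"spin":0},
    {"travel":[0,-0.0014,0.0002],"spin":0},
    {"travel":[0.0002,-0.002,0.0005],"spin":0},
  ],
)

```text
time_s: 27.62
tcp_pos: [0.5053, 0.1836, 0.0307]
eef_rot: [-177.1, -0.2, -81.9]
contact_force: [-13.8, 6.4, 2.4]
gripper_width: -0.0
```

```bash
python3 s.py | head -6
```

```text
27.67 [0.5052 0.1837 0.0305] [-10.2   3.5   1.8] 10.9
27.72 [0.5052 0.1837 0.0305] [-8.9  2.9  1.7] 9.5
27.77 [0.5052 0.1837 0.0305] [-9.8  2.9  0.9] 10.3
27.82 [0.5052 0.1837 0.0305] [-9.9  4.   0.4] 10.7
27.87 [0.5052 0.1837 0.0305] [-9.6  4.3  0.3] 10.5
27.92 [0.5052 0.1837 0.0305] [-9.6  3.9  1. ] 10.4
```

send_rows(
  motion=[
    {"travel":[-0.0001,-0.0021,0.0007],"spin":0},
  ],
)

```text
time_s: 28.45
tcp_pos: [0.5052, 0.1836, 0.0294]
eef_rot: [-177.3, -0.3, -81.9]
contact_force: [-13.2, 2.1, 9.7]
gripper_width: 0.0005
```

```bash
python3 s.py | head -6
```

```text
28.5 [0.5052 0.1834 0.0292] [-11.1   4.2   5.2] 13.0
28.55 [0.5052 0.1834 0.0292] [-10.8   2.9   3.6] 11.7
28.6 [0.5052 0.1834 0.0293] [-11.2   3.6   2.4] 12.1
28.65 [0.5052 0.1834 0.0292] [-12.    3.7   3. ] 12.9
28.7 [0.5052 0.1834 0.0292] [-11.7   3.1   2.9] 12.4
28.75 [0.5052 0.1834 0.0292] [-10.4   3.5   2.7] 11.3
```

send_rows(
  motion=[
    {"travel":[-0.0001,-0.0017,0.0005],"spin":0},
  ],
)

```text
time_s: 29.28
tcp_pos: [0.5051, 0.1832, 0.0285]
eef_rot: [-177.5, -0.3, -82.0]
contact_force: [-8.9, 1.2, 6.7]
gripper_width: 0.0006
```

```bash
python3 s.py; python3 c.py fin "(.52,.19,.03)" | tail -1
```

```text
29.33 [0.5052 0.1831 0.0284] [-11.    2.3   5.8] 12.6
29.38 [0.5052 0.1831 0.0284] [-10.    2.4   4.2] 11.2
29.43 [0.5052 0.1831 0.0284] [-10.3   1.9   3.7] 11.1
29.48 [0.5052 0.1831 0.0284] [-10.2   2.4   4. ] 11.2
29.53 [0.5052 0.1831 0.0284] [-9.3  2.6  4.3] 10.6
29.58 [0.5052 0.1831 0.0284] [-9.6  1.4  4.4] 10.6
bar [(0.56, [0.5307, 0.1893, 0.0203])]
seat [(0.68, [0.5281, 0.1933, 0.0259])]
end_stop [(0.96, [0.5074, 0.1559, 0.0305])]
bar [(0.56, [0.5307, 0.1893, 0.0203])]
seat [(0.68, [0.5281, 0.1933, 0.0259])]
end_stop [(0.96, [0.5074, 0.1559, 0.0305])]
bar [(0.56, [0.5307, 0.1893, 0.0203])]
seat [(0.68, [0.5281, 0.1933, 0.0259])]
end_stop [(0.96, [0.5074, 0.1559, 0.0305])]
30.0333 [-10.2   2.1   4.1]
30.1333 [0.5052 0.1831 0.0284] [-177.51   -0.32  -81.99] [-9.34  2.14  3.63]
```

```bash
python3 -c "
from h import *
r.capture('side'); print([(round(d['conf'],2),w('side',d['at']).round(3).tolist()) for d in r.pinpoint('side','case_tab')[:3]])
print(r.get_state()['contact_force']); print(r.close_job())"
```

```text
[(0.9, [0.402, -0.595, 0.035]), (0.75, [0.313, -0.115, 0.027]), (0.64, [0.632, -0.217, 0.126])]
[-9.77371839  1.85104116  3.88832843]
the job is handed in; nothing more can be done
None
```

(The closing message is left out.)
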